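# Prop open the guard over a spray-pump trim knob and turn it to its stop

## Robot

A 6-joint arm with a two-finger parallel gripper is mounted at the origin on the work surface. World frame = base frame: x ahead of the robot, y to its left, z up, the work surface at z = 0. Lengths are in m, angles in rad, forces in N, time in s.
With the tool pointing down it reaches from about 0.3 to 0.775 m from the base axis. Payload 14.6 kg.
Tool frame: the origin (TCP) lies at the very end of the fingers, on their centre line; the grasp point (between the pads) lies 19 mm behind it; z points along the fingers, y is the line along which they close (so a half turn about z gives the same grasp; the last joint's range is limited). The gripper opens to 94 mm and grips with 3 to 60 N. Pads are 16 mm wide; open, the fingers measure 119 mm over their backs; the gripper's body (75 mm by 177 mm) begins 78 mm behind the grasp point.
Start: joints at [-1.36, 0.3, 1.521, -0, 1.321, -0.067], TCP at [0.151, -0.529, 0.205] pointing down, gripper open.
Joint ranges: [-3.03, 3.03], [-0.79, 2.21], [0.23, 2.52], [-1.04, 4.18], [0, 3.07], [-2.55, 2.55]. Speed limits (rad/s): [2.22, 2.22, 2.57, 3.14, 3.14, 3.14].

## Interface

Orientations are given as [roll, pitch, yaw] about the fixed x, y, z axes, in that order (R = Rz(yaw) Ry(pitch) Rx(roll)).
In Python, from station import ctrl gives the robot as it stands.
- The arm moves only by the shell command python3 -m pendant 'ROWS' [OPENING] [FORCE]. ROWS is JSON, a list of rows, each a list of 2 entries, a list of its own where there are three numbers: the shift along the world's x, y, z in cm, then the turn about the world's z in rad. A call has 1 to 20 rows; each row shifts and turns the commanded pose from where the row before left it; what a row does not reach is not made up. A row lasts 1/12 s, in which the tool goes at most 41.7 mm and 7.16 degrees, less where a joint would pass 70% of its speed; a pose out of reach is approached as far as the arm can. A call is refused whole if a number of a shift passes 4.17 or a number of a turn 0.125, either way. A call with a gripper value outside its range is refused whole. OPENING is the opening, from 0 (shut) to 1 (fully open), set as the call begins (- or left out, the last holds). The fingers move at their own pace and stop on an object; FORCE is the grip in N (left out, the last holds). Time passes only in rows, so rows that do not move let the fingers close. It gives the time, the measured TCP pose, the force, the opening and the grip force at its end, in the units of the state.
- ctrl.get_obs(): the state, without advancing time (a new reading comes with each control period).
- ctrl.camera(name): name is "scene" or "top"; returns a dict with "color" (384x512x3 uint8, red, green, blue), "intrinsics" (3x3 intrinsics, pixels), "k1" (the pictures are not rectified: a ray, as slopes to the right and down, at radius r is drawn at 1 + k1 r^2 times it, then the intrinsics apply), "camera_from_world" (4x4, takes a point from world to camera coordinates). Camera axes: x right, y down, z forward; pixel columns grow to the right and rows downward; lengths in m; the calibration is good to about 2 mm. A picture is of the moment at which its call begins. There is no depth.
- ctrl.hand_in(): hands the job in; it is judged then, once.
The state is a dict: "time_s": time; "qpos": joint angles; "joint_vel": joint speeds; "tau": joint torques, N m; "ee_pos": TCP position; "eef_rot": TCP orientation; "force": force on the tool from outside, world axes, zero at the start; "moment": the same for the moment, N m; "grip_width": finger opening in m; "grip_force": force on a finger pad.
Only numpy, scipy, OpenCV 4.12 (cv2) and the standard library are available. Lean on these libraries where they do the work, as an engineer would, in place of code of your own. Each camera call takes 0.05 s, during which the arm holds its last target. There are 200 camera calls.

## Task

On the bench unit, lift the clear hinged guard with the prop bar (held by its long green handle), lay the bar across the two yellow forks so that the guard leans on it and stays open by itself, and let go. Then turn the red trim knob under the guard clockwise all the way to its stop, leaving the guard propped open and not disturbing the loose motor, jar and screwdriver on the bench.

Things in the scene. Friction and masses are not known exactly. Their poses are not given: they have to be found in the camera images.
- hinge_line (a point): Middle of the guard's hinge axis on the bench unit (fixed, white and grey, 150 mm wide), 123 mm over the table. Axes = panel frame: x up the slope, away from the robot; y along the hinge to the robot's left; z square out of the grey panel, which slopes 23 deg down towards the robot. Panel surface: z = 0, x from -135 mm (front edge) to +20 mm.
- cover (a joint): Guard's opening angle (rad) about hinge_line's y axis: 0 shut, 1.85 fully open. No catch, almost no friction: let go anywhere it falls shut. Guard: clear dome 42 mm high on a flat orange rim 116 mm wide (y +-58 mm), 4 mm thick; about 0.2 kg, about 1 N lifts its lip. Leaning on the bar in the forks it stands at about 1.4.
- cover_lip (a point): Middle of the front edge of the guard's rim, on its underside; moves with the guard. Shut: hinge_line x = -162, z = +2 mm. The rim's underside is flat (z = 2 mm from the hinge to here) and overhangs the panel's front edge by 27 mm, open below: there a bar can be put under it from the robot's side and lift it, sliding along the rim.
- fork_seat (a point): Middle between the two yellow forks, at the height of the axis of a bar lying in them (hinge_line x = -8, y = 0, z = +62 mm; same axes). Forks: posts just outside the guard, y = +-66 to +-74 mm, each with a slot open along +z, 22 mm wide (x = -19 to +3), floor z = 56. Front wall 6 mm thick, to z = 76; rear wall to z = 99 mm. The guard presses the bar forwards.
- bar_grip (a point): Centre of the prop bar's green handle, 16 x 16 mm square, 69 mm long. Axes: x along the bar from handle to far end, z up as it lies. Bar: loose, about 0.07 kg; from the handle a black round shaft, 12 mm thick, 172 mm long, to a 16 x 16 x 12 mm green cap. It lies level on the rack, axis 42 mm over the table, its handle overhanging the rack's end nearer the robot.
- bar_mid (a point): Point on the bar's axis midway along its black shaft, 120 mm in +x from bar_grip. In the forks it lies near fork_seat (up to 10 mm off along the bar is fine); the handle may be on either side of the unit. Held by its handle, the bar may sag a few degrees in the grip.
- knob (a joint): Trim knob angle (rad), grows clockwise seen from in front of the panel; 0 to 2.6, where a hard stop is. Starts between 0 and 0.4. Stiff: about 0.1 N m. It stays where it is left.
- knob_grip (a point): On the knob's axis, half-way up its red grip bar (hinge_line x = -92, y = 0, z = +24 mm). Axes turn with the knob: x along the grip bar, z out of the panel. Grip bar 42 mm long, 14 mm wide, from 9 to 36 mm over the panel, on a 44 mm grey disc. At knob 0, x points 1.3 rad anticlockwise (seen from in front) of up the slope.
- rack: Fixed black and aluminium rack that holds the bar at the start, left or right of the unit: foot 160 x 60 mm, two posts 44 mm high at 55 mm either side of its centre, x axis along the bar. Origin under its centre; bar_mid starts over it.
- tray_mid (a point): Centre of the floor of a low fixed black tray, 150 x 130 x 22 mm, with the motor standing in it; on the other side of the unit from the rack.
- motor: Bystander: loose silver and black drone motor, 54 mm in diameter, 48 mm high, standing in the black tray; origin under its centre.
- jar: Bystander: loose amber glass jar, 48 mm in diameter, 60 mm high, on the far left; origin under its centre.
- driver: Bystander: loose yellow screwdriver, 170 mm long, lying on the far right; origin under its middle.

How it is judged:
By the outcome, as a careful person would: the job done as asked, in the order asked, and still so for the second after the job is handed in, with the robot touching nothing.
It also fails if it takes over 72 s, if anything falls off the work surface, if the arm or the gripper's body presses on something with over 40 N, if the wrist force passes 120 N, or if a joint passes its speed limit or range.

## Working session

There is one attempt and no reset: what is moved stays moved. The work goes in short steps, Python scripts to look and compute and a shell command to move; the robot and the scene stay as the last step left them, time stands still between calls to the robot, and variables do not carry over. Pictures are saved under pics/ and viewed, at most 10 in all, crops included, and the job is handed in when it is done.

```bash
mkdir -p pics; ls; cat > h.py <<'E'
import numpy as np, cv2
from station import ctrl
def snap(n,f):
    c=ctrl.camera(n); cv2.imwrite(f,cv2.cvtColor(c["color"],cv2.COLOR_RGB2BGR)); return c
def ray(c,uv):
    K=np.array(c["intrinsics"]);T=np.array(c["camera_from_world"]);R=T[:3,:3];o=-R.T@T[:3,3]
    d=np.array([(uv[0]-K[0,2])/K[0,0],(uv[1]-K[1,2])/K[1,1]]);s=d.copy()
    for _ in range(20): s=d/(1+c["k1"]*(s@s))
    return o,R.T@np.array([s[0],s[1],1])
def onz(c,uv,z):
    o,d=ray(c,uv); return o+d*(z-o[2])/d[2]
def proj(c,p):
    K=np.array(c["intrinsics"]);T=np.array(c["camera_from_world"]);q=T[:3,:3]@np.array(p)+T[:3,3]
    s=q[:2]/q[2]; s=s*(1+c["k1"]*(s@s)); return K[0,0]*s[0]+K[0,2],K[1,1]*s[1]+K[1,2]
E
python3 - <<'E'
from h import *
for n in("scene","top"):
    c=snap(n,f"pics/{n}0.png"); T=np.array(c["camera_from_world"]); print(n,-T[:3,:3].T@T[:3,3],T[2,:3])
    hsv=cv2.cvtColor(c["color"],cv2.COLOR_RGB2HSV)
    for k,lo,hi in(("green",(45,90,50),(85,255,255)),("yellow",(24,120,120),(34,255,255)),("red",(0,150,90),(6,255,255)),("orange",(8,150,120),(20,255,255))):
        m=cv2.inRange(hsv,lo,hi); N,_,st,ce=cv2.connectedComponentsWithStats(m)
        print(k,[(st[i].tolist(),ce[i].round(1).tolist()) for i in range(1,N) if st[i][4]>25])
print(ctrl.get_obs())
E
```

```text
pics
scene [ 1.1931386  -0.98112629  0.84043865] [-0.44815365  0.71750721 -0.53323701]
green [([347, 57, 31, 14, 156], [361.8, 63.3]), ([181, 61, 6, 15, 43], [183.6, 68.1]), ([169, 66, 19, 42, 274], [178.7, 85.7]), ([263, 162, 12, 7, 34], [268.5, 165.2])]
yellow [([136, 281, 22, 18, 161], [145.9, 288.9])]
red [([311, 10, 30, 16, 118], [326.2, 17.1]), ([319, 150, 7, 6, 26], [322.2, 152.5])]
orange [([240, 5, 24, 15, 100], [251.7, 11.8]), ([368, 137, 21, 14, 141], [378.2, 143.4]), ([267, 202, 20, 17, 29], [276.9, 210.0]), ([234, 215, 25, 5, 53], [245.6, 218.2])]
top [0.37524269 0.0084966  1.08314949] [ 0.22371061 -0.02197282 -0.9744079 ]
green [([127, 241, 10, 24, 125], [131.6, 252.9])]
yellow []
red [([49, 204, 11, 11, 89], [54.1, 209.6])]
orange [([240, 148, 5, 26, 80], [241.1, 159.3])]
{'time_s': 0.1, 'qpos': array([-1.35962544e+00,  3.00413951e-01,  1.52150977e+00,  3.75401026e-05,
        1.32070642e+00, -6.66266857e-02]), 'joint_vel': array([-1.21362526e-03, -6.00273323e-04, -1.41355898e-03,  3.71405468e-04,
        1.31854143e-03,  2.91755429e-05]), 'tau': array([ 1.73706288e-03, -5.32647014e+01, -3.53284407e+01,  7.09739747e-02,
        2.35082069e-02, -4.96342091e-05]), 'ee_pos': array([ 0.15077462, -0.52868744,  0.20494785]), 'eef_rot': array([-3.14055989e+00, -1.05354793e-04,  2.77788210e-01]), 'force': array([-0.61657821, -0.01025476, -0.56771996]), 'moment': array([ 0.04569942, -0.01333547,  0.01582675]), 'grip_force': 0.0, 'grip_width': 0.09375934160843097}
```

View pics/scene0.png

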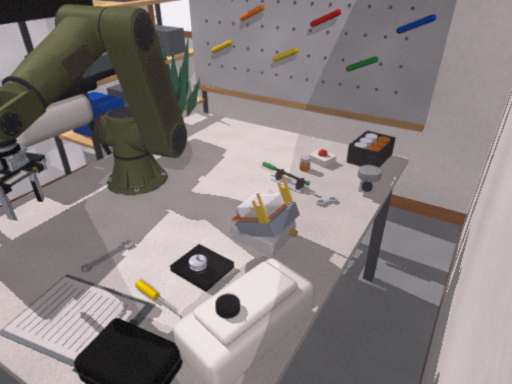

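View pics/top0.png

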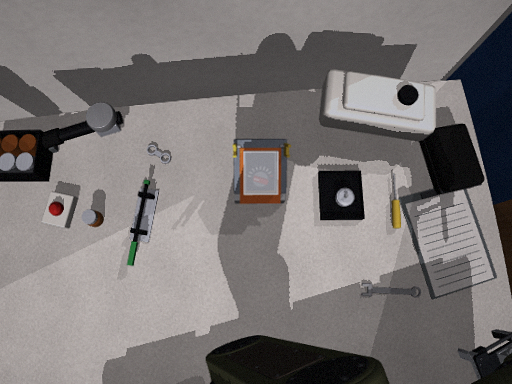

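The scene view shows the unit (forks near 262,205 and 287,190), with the bar on its rack at 285,178. In the top view the rack is on the left: handle (131,253), cap (147,182). The unit's guard is at (262,175), and the tray and motor are on the right at (343,196). I'll enlarge the top view to measure.

```bash
python3 - <<'E'
from h import *
c=ctrl.camera("top"); im=cv2.cvtColor(c["color"],cv2.COLOR_RGB2BGR)
a=cv2.resize(im[125:225,215:310],None,fx=6,fy=6,interpolation=cv2.INTER_CUBIC)[:600]
b=cv2.resize(im[170:270,115:165],None,fx=4.5,fy=6,interpolation=cv2.INTER_CUBIC)[:600]
cv2.imwrite("pics/z.png",np.hstack([a,b]))
hsv=cv2.cvtColor(c["color"],cv2.COLOR_RGB2HSV)
m=cv2.inRange(hsv,(45,80,30),(85,255,255)); N,l,st,ce=cv2.connectedComponentsWithStats(m)
for i in range(1,N):
    if st[i][4]>8 and st[i][0]<200:
        print(st[i],ce[i],onz(c,ce[i],.044))
        if st[i][4]>60: print(cv2.minAreaRect(np.argwhere(l==i)[:,::-1].astype(np.float32)))
m=cv2.inRange(hsv,(20,110,60),(36,255,255)); N,l,st,ce=cv2.connectedComponentsWithStats(m)
for i in range(1,N):
    if st[i][4]>4 and st[i][0]<330: print("Y",st[i],ce[i],onz(c,ce[i],.2))
m=cv2.inRange(hsv,(4,130,60),(19,255,255))[:, :]; m[:,:225]=0;m[:,300:]=0; m[215:]=0; m[:125]=0
r=cv2.minAreaRect(np.argwhere(m)[:,::-1].astype(np.float32)); print(r,cv2.boxPoints(r).tolist())
E
```

```text
[144 180   6   5  24] [146.375      181.70833333] [0.67104485 0.28022224 0.044     ]
[127 241  11  24 146] [131.94520548 252.74657534] [0.46512909 0.3301306  0.044     ]
((132.11697387695312, 252.7094268798828), (6.265810012817383, 24.080368041992188), 10.61965560913086)
Y [285 143   6  14  49] [287.16326531 149.69387755] [ 0.6765328  -0.12475245  0.2       ]
Y [233 144   4  14  44] [234.52272727 149.84090909] [0.68901295 0.00980608 0.2       ]
((260.0, 175.5), (55.0, 40.0), 90.0) [[240.0, 148.0], [280.0, 148.0], [280.0, 203.0], [240.0, 203.0]]
```

View pics/z.png

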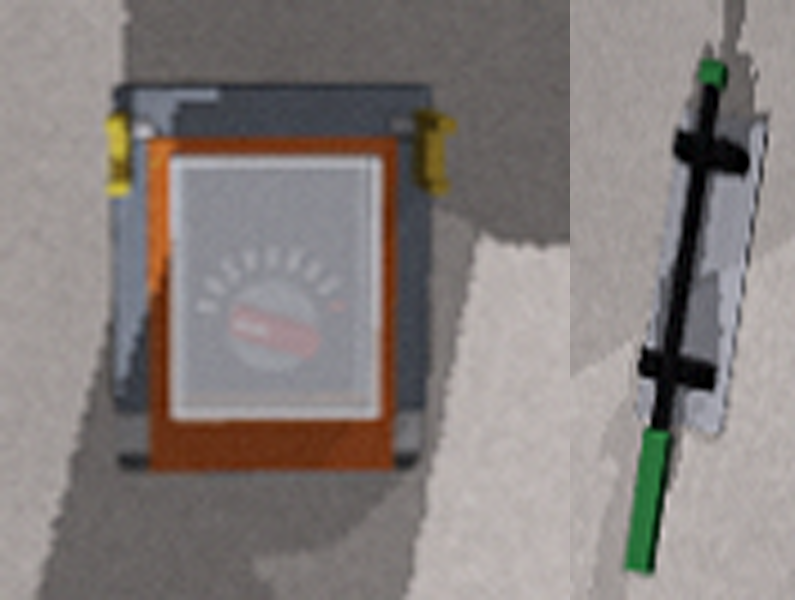

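The enlarged view gives rim front corners at crop (149,469) and (395,469), panel rear corners at (118,85) and (430,85), and the rack bar as expected. I'll fit the unit pose to these corners.

```bash
cat > u.py <<'E'
import numpy as np
from scipy.spatial.transform import Rotation as Ro
def W(U,p):  # panel mm -> world m
    R=Ro.from_euler("z",U[2])*Ro.from_euler("y",-np.deg2rad(23))
    return np.array([U[0],U[1],.123])+R.apply(np.array(p)/1000)
E
python3 - <<'E'
from h import *; from u import W
from scipy.optimize import least_squares
c=ctrl.camera("top")
P=[((-162,58,6),(149,469)),((-162,-58,6),(395,469)),((20,75,0),(118,87)),((20,-75,0),(430,87)),((-135,75,0),(115,410)),((-135,-75,0),(427,410))]
f=lambda U:np.ravel([np.array(proj(c,W(U,p)))-(np.array(q)/6+[214.6,124.6]) for p,q in P])
r=least_squares(f,[.68,-.06,0]); print(r.x,r.fun.round(1))
U=r.x
for n,p in dict(fork=(-8,0,62),knob=(-92,0,24),lip=(-162,0,2),forkL=(0,70,99),forkR=(0,-70,99)).items(): print(n,W(U,p),np.round(proj(c,W(U,p)),1))
# grip targets: bar_mid at panel (x,z) -> grip point 128mm towards +y
for x,z in[(-200,-14),(-150,-14),(-150,10),(-145,45),(-120,85),(-70,103),(-40,106),(-8,106),(-8,62)]: print((x,z),W(U,(x,128,z)).round(4))
E
```

```text
[ 0.72149057 -0.06261157 -0.09715819] [ 0.1  0.2 -0.2  0.2 -0.9 -0.6  0.8 -0.5 -0.1  0.3  0.3  0.3]
fork [ 0.69005018 -0.05954723  0.17694545] [261. 150.]
knob [ 0.62787019 -0.05348685  0.10914485] [260.3 179.5]
lip [ 0.57229428 -0.04807014  0.06154257] [259.8 202.6]
forkL [0.68978099 0.0108107  0.21412998] [233.9 147.7]
forkR [ 0.67620024 -0.12852904  0.21412998] [289.3 147.8]
(-200, -14) [0.5561 0.0821 0.032 ]
(-150, -14) [0.6019 0.0776 0.0515]
(-150, 10) [0.5926 0.0786 0.0736]
(-145, 45) [0.5836 0.0794 0.1078]
(-120, 85) [0.5909 0.0787 0.1544]
(-70, 103) [0.6297 0.0749 0.1905]
(-40, 106) [0.656  0.0724 0.2049]
(-8, 106) [0.6854 0.0695 0.2174]
(-8, 62) [0.7025 0.0678 0.1769]
```

```bash
python3 -m pendant '[[[2.2,3.5,0.1],0.11],[[2.2,3.5,0.1],0.11],[[2.2,3.5,0.1],0.11],[[2.2,3.5,0.1],0.11],[[2.2,3.5,0.1],0.11],[[2.2,3.5,0.1],0.11],[[2.2,3.5,0.1],0.11],[[2.2,3.5,0.1],0.11],[[2.2,3.5,0.1],0.11],[[2.2,3.5,0.1],0.11],[[2.2,3.5,0.1],0.11],[[2.2,3.5,0.1],0.11]]' 1 && python3 -m pendant '[[[0.35,3.67,0],0.11],[[0.35,3.67,0],0.11],[[0.35,3.67,0],0.11],[[0.35,3.67,0],0.11],[[0.35,3.67,0],0.11],[[0.35,3.67,0],0.11],[[0.35,3.67,0],0.11],[[0.35,3.67,0],0.11],[[0.35,3.67,0],0.11],[[0.35,3.67,0],0.11],[[0.35,3.67,0],0.11],[[0.35,3.67,0],0.11],[[0,0,0],0],[[0,0,0],0],[[0,0,0],0]]'
```

```text
time_s: 1.2
ee_pos: [0.4154, -0.1069, 0.2177]
eef_rot: [3.141, 0.0, 1.603]
force: [0.9, -0.7, 0.4]
grip_width: 0.0942
grip_force: 0.0
time_s: 2.45
ee_pos: [0.4567, 0.331, 0.2172]
eef_rot: [-3.141, -0.0, 2.917]
force: [-0.5, -2.2, 0.4]
grip_width: 0.0938
grip_force: 0.0
```

```bash
python3 -m pendant '[[[0,0.1,-2.5],-0.013],[[0,0,-3.5],0],[[0,0,-3.5],0],[[0,0,-3.5],0],[[0,0,-3],0],[[0,0,-2],0],[[0,0,-1.4],0],[[0,0,0],0],[[0,0,0],0],[[0,0,0],0]]' 1 && python3 -m pendant '[[[0,0,0],0],[[0,0,0],0],[[0,0,0],0],[[0,0,0],0],[[0,0,0],0],[[0,0,0],0],[[0,0,0],0],[[0,0,0],0],[[0,0,0],0],[[0,0,0],0]]' 0 60
```

```text
time_s: 3.28
ee_pos: [0.4576, 0.3322, 0.0249]
eef_rot: [3.14, 0.001, 2.903]
force: [0.3, -0.6, -0.6]
grip_width: 0.0937
grip_force: 0.0
time_s: 4.12
ee_pos: [0.4569, 0.3325, 0.0234]
eef_rot: [3.142, 0.0, 2.905]
force: [-0.4, 0.1, 0.0]
grip_width: 0.0306
grip_force: 0.0
```

```bash
python3 -m pendant '[[[0,0,0],0],[[0,0,0],0],[[0,0,0],0],[[0,0,0],0],[[0,0,0],0],[[0,0,0],0],[[0,0,1],0],[[0,0,2],0],[[0,0,3],0],[[0,0,3],0],[[0,0,2],0],[[0,0,1],0],[[0,0,0],0],[[0,0,0],0]]' 0 60
python3 - <<'E'
from h import *
for n in("scene","top"):
    c=snap(n,f"pics/{n}1.png")
    hsv=cv2.cvtColor(c["color"],cv2.COLOR_RGB2HSV)
    m=cv2.inRange(hsv,(45,80,30),(85,255,255)); N,l,st,ce=cv2.connectedComponentsWithStats(m)
    print(n,[(st[i].tolist(),ce[i].round(1).tolist()) for i in range(1,N) if st[i][4]>8 and st[i][1]>100])
im=cv2.imread("pics/scene1.png")[90:290,170:370]; cv2.imwrite("pics/s1.png",cv2.resize(im,None,fx=3,fy=3))
E
```

```text
time_s: 5.28
ee_pos: [0.4566, 0.3323, 0.1429]
eef_rot: [-3.141, -0.0, 2.905]
force: [0.2, 0.7, -0.6]
grip_width: 0.0151
grip_force: 60.0
scene [([268, 138, 7, 6, 26], [271.0, 140.4])]
top [([132, 169, 6, 4, 22], [134.3, 170.5]), ([117, 237, 7, 6, 31], [120.0, 239.2])]
```

View pics/s1.png

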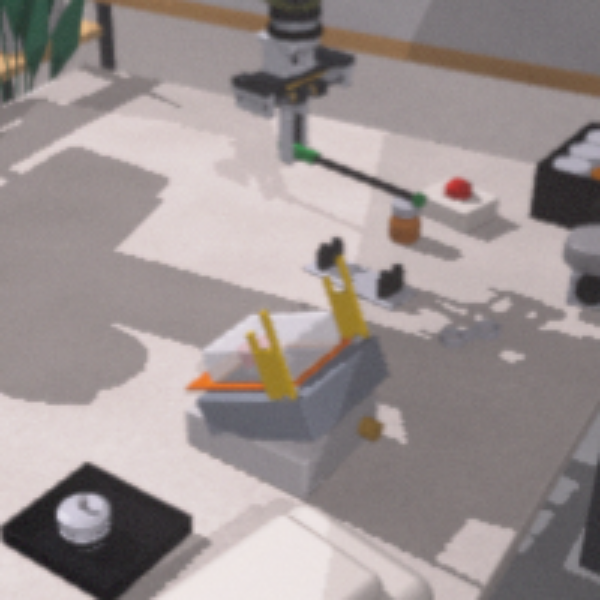

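The bar is held, with its cap at crop (420,200); the bystanders are untouched. I'll measure the sag.

```bash
python3 - <<'E'
from h import *
t=ctrl.camera("top"); s=ctrl.camera("scene")
o1,d1=ray(t,(134.3,170.5)); o2,d2=ray(s,(310,156.7))
a=np.linalg.lstsq(np.c_[d1,-d2],o2-o1,rcond=None)[0]
p=o1+a[0]*d1;q=o2+a[1]*d2;print(p,q)
g=np.array([.4566,.3323,.1619]); v=(p+q)/2-g; print(v,np.linalg.norm(v),np.arctan2(v[1],v[0]),np.degrees(np.arctan2(v[2],np.hypot(v[0],v[1]))))
E
```

```text
[0.67382587 0.28308495 0.15493629] [0.67513837 0.28399692 0.15562827]
[ 0.21788212 -0.04875907 -0.00661772] 0.22336933252373123 -0.2201590638777842 -1.6977383016430683
```

```bash
python3 -m pendant '[[[0,0,0],-0.08],[[0,0,0],-0.12],[[0,0,0],-0.12],[[0,0,0],-0.12],[[0,0,0],-0.12],[[0,0,0],-0.12],[[0,0,0],-0.12],[[0,0,0],-0.12],[[0,0,0],-0.12],[[0.5,-1,0],-0.12],[[0.5,-2,0],-0.12],[[0.5,-2,0],-0.12],[[0.6,-2,0],-0.031],[[0.6,-2,0],0]]' && python3 -m pendant '[[[0.6,-2,0],0],[[0.6,-2,0],0],[[0.6,-2,0],0],[[0.6,-2,0],0],[[0.6,-2,0],0],[[0.6,-2,0],0],[[0.6,-2,0],0],[[0.5,-1.5,0],0],[[0,-0.4,-1],0],[[0,0,-2],0],[[0,0,-2],0],[[0,0,-2],0],[[0,0,-2],0],[[0,0,-1.5],0],[[0,0,-0.7],0],[[0,0,0],0],[[0,0,0],0],[[0,0,0],0]]'
python3 - <<'E'
from h import *
for n in("scene","top"): snap(n,f"pics/{n}2.png")
a=cv2.resize(cv2.imread("pics/scene2.png")[130:270,190:330],None,fx=3,fy=4); b=cv2.resize(cv2.imread("pics/top2.png")[120:240,205:290],None,fx=4,fy=4.667)
cv2.imwrite("pics/s2.png",np.hstack([a,b]))
E
```

```text
time_s: 6.65
ee_pos: [0.4837, 0.2415, 0.1425]
eef_rot: [-3.14, 0.001, 1.471]
force: [1.3, -0.9, -0.5]
grip_width: 0.0156
grip_force: 60.0
time_s: 8.15
ee_pos: [0.5312, 0.0837, 0.0322]
eef_rot: [3.141, -0.0, 1.474]
force: [0.6, -0.3, -0.2]
grip_width: 0.0156
grip_force: 60.0
```

View pics/s2.png

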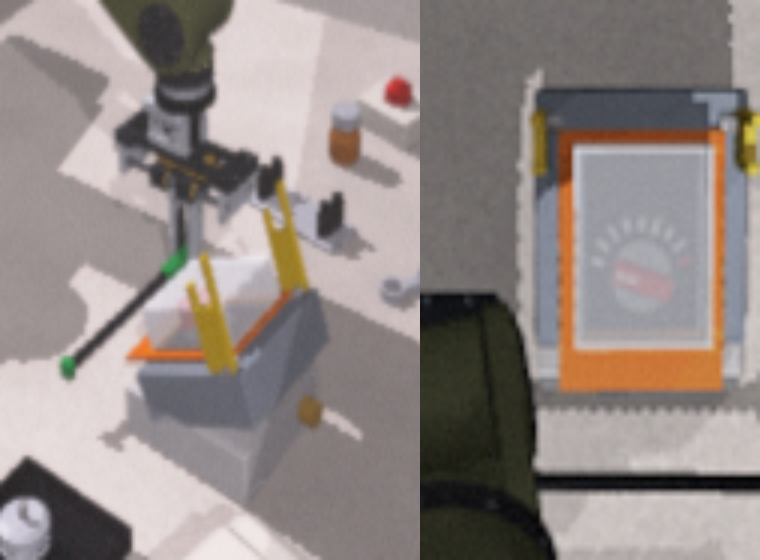

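The bar lies level in front of the lip (shaft at crop row 482, lip at row 390) and parallel to it. Next I'll slide it under and lift.

```bash
python3 -m pendant '[[[1,-0.09,0],0],[[1.2,-0.1,0],0],[[1.2,-0.1,0],0],[[1.2,-0.1,0],0],[[1,-0.1,0],0],[[0.5,-0.05,-0.1],0],[[0,0,0],0],[[0,0,0],0],[[0,0,0],0]]' && python3 -m pendant '[[[0,0,0.4],0],[[0,0,0.7],0],[[0,0,1],0],[[0,0,1],0],[[0,0,1],0],[[0,0,1],0],[[0,0,1],0],[[0,0,1],0],[[0,0,1],0],[[0,0,1],0],[[0,0,1],0],[[0,0,0.7],0],[[0,0,0],0],[[0,0,0],0]]'
python3 - <<'E'
from h import *
for n in("scene","top"): snap(n,f"pics/{n}3.png")
a=cv2.resize(cv2.imread("pics/scene3.png")[110:250,190:330],None,fx=3,fy=4); b=cv2.resize(cv2.imread("pics/top3.png")[120:240,215:300],None,fx=4,fy=4.667)
cv2.imwrite("pics/s3.png",np.hstack([a,b]))
E
```

```text
time_s: 9.0
ee_pos: [0.5915, 0.0781, 0.0306]
eef_rot: [-3.141, 0.0, 1.474]
force: [-1.7, -0.0, 0.0]
grip_width: 0.0157
grip_force: 59.9
time_s: 10.17
ee_pos: [0.5918, 0.0781, 0.1386]
eef_rot: [3.142, -0.0, 1.474]
force: [-0.4, 0.6, -2.1]
grip_width: 0.0153
grip_force: 59.9
```

View pics/s3.png

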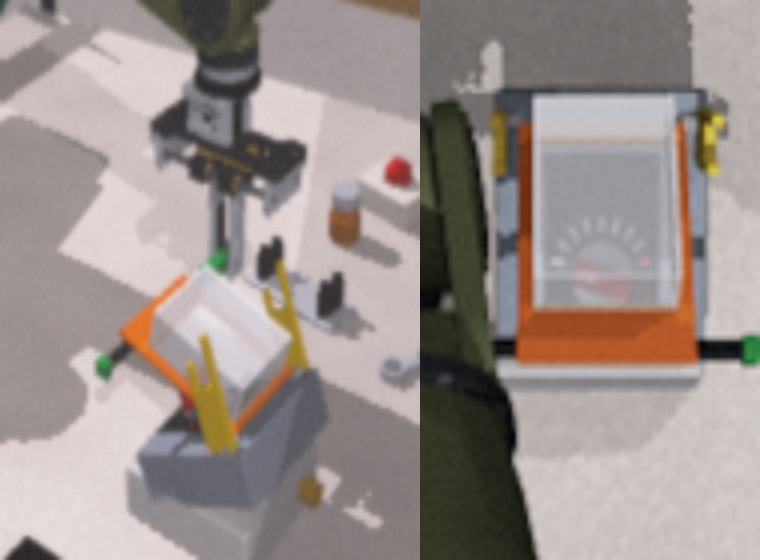

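The guard is up on the bar at roughly 0.65 rad; the bar is visible on both sides (crop rows ~348). I'll carry on over the forks.

```bash
python3 -m pendant '[[[0.5,-0.05,0.8],0],[[0.7,-0.07,1],0],[[0.7,-0.07,1],0],[[0.7,-0.07,1],0],[[0.7,-0.07,1],0],[[0.9,-0.09,1.2],0],[[0.7,-0.07,0.2],0],[[0.7,-0.07,0.2],0],[[0.7,-0.07,0.2],0],[[0.7,-0.07,0.2],0],[[0.7,-0.07,0.2],0],[[0.7,-0.07,0.2],0],[[0.7,-0.07,0],0],[[0.2,-0.02,0],0],[[0,0,0],0],[[0,0,0],0],[[0,0,0],0]]'
python3 - <<'E'
from h import *
for n in("scene","top"): snap(n,f"pics/{n}4.png")
a=cv2.resize(cv2.imread("pics/scene4.png")[110:250,190:330],None,fx=3,fy=4); b=cv2.resize(cv2.imread("pics/top4.png")[110:230,215:300],None,fx=4,fy=4.667)
cv2.imwrite("pics/s4.png",np.hstack([a,b]))
E
```

```text
time_s: 11.68
ee_pos: [0.6846, 0.0688, 0.2105]
eef_rot: [-3.141, 0.0, 1.474]
force: [-0.8, 0.5, -1.6]
grip_width: 0.0154
grip_force: 59.9
```

View pics/s4.png

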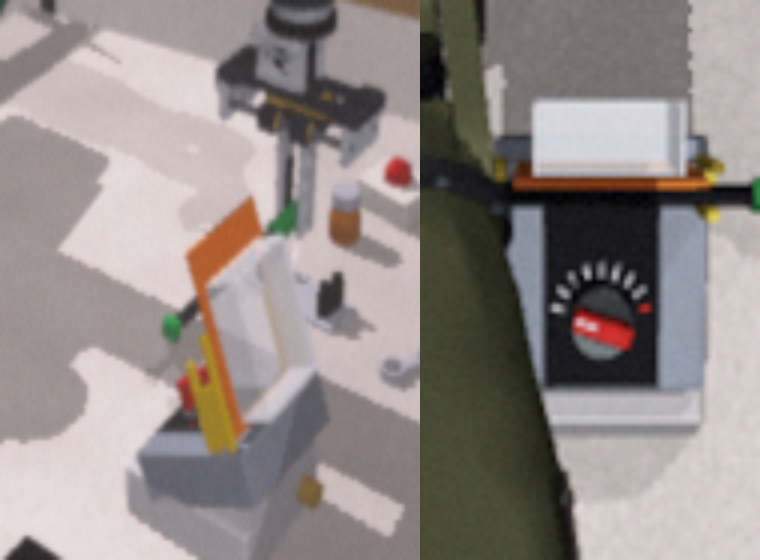

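```bash
cat >> u.py <<'E'
U0=[0.7215,-0.0626,-0.0972]
def inv(p,U=U0):
    R=Ro.from_euler("z",U[2])*Ro.from_euler("y",-np.deg2rad(23)); return R.inv().apply(np.array(p)-[U[0],U[1],.123])*1000
E
python3 - <<'E'
from h import *; from u import *
t=ctrl.camera("top"); s=ctrl.camera("scene"); o1,d1=0,0
def blob(c,box,lo,hi):
    hsv=cv2.cvtColor(c["color"],cv2.COLOR_RGB2HSV); m=cv2.inRange(hsv,lo,hi); k=np.zeros_like(m); x,y,X,Y=box; k[y:Y,x:X]=m[y:Y,x:X]
    return k,np.argwhere(k)[:,::-1].mean(0)
g=((45,80,30),(85,255,255))
_,a=blob(t,(290,140,312,165),*g); _,b=blob(s,(240,182,256,202),*g); print(a,b)
o1,d1=ray(t,a);o2,d2=ray(s,b); l=np.linalg.lstsq(np.c_[d1,-d2],o2-o1,rcond=None)[0]
p=o1+l[0]*d1;q=o2+l[1]*d2;print("cap",inv(p).round(1),inv(q).round(1),"grip",inv([.6846,.0688,.2295]).round(1))
k,a=blob(t,(240,165,280,195),(0,130,60),(8,255,255)); k2,a2=blob(t,(240,165,280,195),(170,130,60),(180,255,255)); k|=k2
pts=np.argwhere(k)[:,::-1]
z=W(U0,(-92,0,36))[2]
# cast onto panel plane z=36
R=Ro.from_euler("z",U0[2])*Ro.from_euler("y",-np.deg2rad(23)); n=R.apply([0,0,1]); P0=W(U0,(-92,0,34))
Q=[]
for u in pts:
    o,d=ray(t,u); Q.append(inv(o+d*(n@(P0-o))/(n@d)))
Q=np.array(Q); w,v=np.linalg.eigh(np.cov(Q[:,:2].T)); v=v[:,1]*np.sign(v[1,1]); print("knob c",Q.mean(0).round(1),"len",Q.ptp(0) if hasattr(Q,'ptp') else np.ptp(Q,0),"ang acw of up",np.arctan2(v[1],v[0]))
E
```

```text
[300. 151.] [247.19230769 191.        ]
cap [ -6.8 -94.9 116.7] [ -5.8 -94.  116.5] grip [ -3.9 127.2 117.4]
knob c [-90.9  -4.   34. ] len [2.49637963e+01 5.20532968e+01 2.84217094e-13] ang acw of up 1.5030344575465706
```

The bar sits at panel x≈-4…-6 and z≈117, above the slots, and the knob is near 0 (bar roughly 1.3–1.5 anticlockwise). I'll lower it into the forks along the panel normal.

```bash
python3 -m pendant '[[[-0.28,0.03,-0.1],0],[[0.15,-0.01,-0.35],0],[[0.25,-0.02,-0.6],0],[[0.25,-0.02,-0.6],0],[[0.25,-0.03,-0.6],0],[[0.25,-0.03,-0.6],0],[[0.25,-0.03,-0.6],0],[[0.25,-0.03,-0.6],0],[[0.25,-0.02,-0.6],0],[[0.1,-0.01,-0.25],0],[[0,0,0],0],[[0,0,0],0],[[0,0,0],0]]'
python3 - <<'E'
from h import *; from u import *
o=ctrl.get_obs(); print("grip",inv(o["ee_pos"]+[0,0,.019]).round(1))
t=ctrl.camera("top"); s=ctrl.camera("scene")
def blob(c,box):
    m=cv2.inRange(cv2.cvtColor(c["color"],cv2.COLOR_RGB2HSV),(45,80,30),(85,255,255)); k=np.zeros_like(m); x,y,X,Y=box; k[y:Y,x:X]=m[y:Y,x:X]
    return np.argwhere(k)[:,::-1].mean(0)
a=blob(t,(285,130,312,165)); b=blob(s,(238,182,270,215)); print(a,b)
o1,d1=ray(t,a);o2,d2=ray(s,b); l=np.linalg.lstsq(np.c_[d1,-d2],o2-o1,rcond=None)[0]
print("cap",inv(o1+l[0]*d1).round(1),inv(o2+l[1]*d2).round(1))
E
```

```text
time_s: 12.97
ee_pos: [0.7021, 0.0671, 0.1618]
eef_rot: [3.141, -0.0, 1.474]
force: [-0.4, 0.4, -1.9]
grip_width: 0.0152
grip_force: 59.9
grip [ -6.8 127.2  65.7]
[297.03333333 151.26666667] [251.84 206.64]
cap [-10.9 -94.8  64.2] [ -9.9 -93.8  64. ]
```

```bash
python3 -m pendant '[[[0.05,0,-0.15],0],[[0.05,0,-0.1],0],[[0,0,0],0],[[0,0,0],0]]' && python3 -m pendant '[[[0,0,0],0],[[0,0,0],0],[[0,0,0],0],[[0,0,0],0],[[0,0,0],0],[[0,0,0],0],[[0,0,0],0],[[0,0,0],0],[[0,0,0],0],[[0,0,0],0],[[0,0,0],0],[[0,0,0],0]]' 0.6
python3 - <<'E'
from h import *
for n in("scene","top"): snap(n,f"pics/{n}5.png")
a=cv2.resize(cv2.imread("pics/scene5.png")[110:250,190:330],None,fx=3,fy=4); b=cv2.resize(cv2.imread("pics/top5.png")[110:230,215:300],None,fx=4,fy=4.667)
cv2.imwrite("pics/s5.png",np.hstack([a,b]))
E
```

```text
time_s: 13.4
ee_pos: [0.703, 0.0671, 0.1588]
eef_rot: [-3.141, 0.0, 1.474]
force: [-0.8, 0.2, -0.7]
grip_width: 0.0157
grip_force: 59.9
time_s: 14.4
ee_pos: [0.703, 0.0671, 0.1589]
eef_rot: [-3.142, 0.0, 1.474]
force: [0.4, 0.3, 0.7]
grip_width: 0.0564
grip_force: 0.0
```

View pics/s5.png

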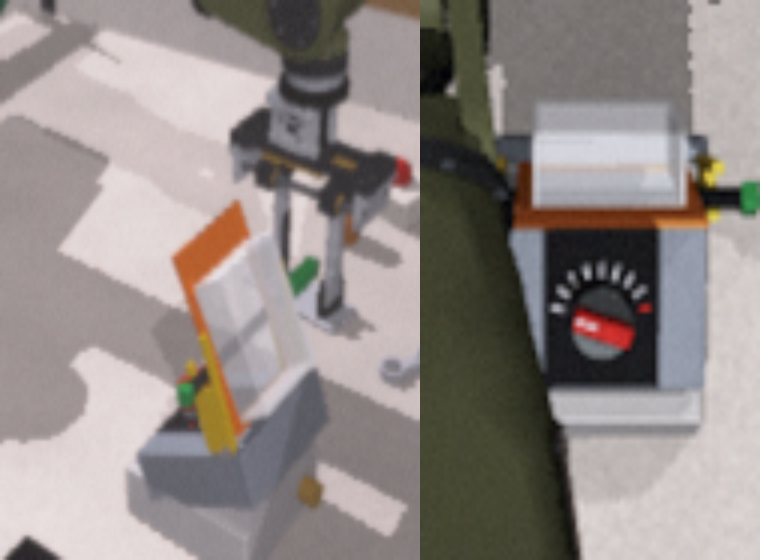

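The bar is in both forks and the guard leans on it at an angle; the fingers are open around the handle, and the knob's pointer end is on the left. I'll retreat upward and work out the finger path that pushes the knob's right-hand end.

```bash
python3 -m pendant '[[[0,0.1,1],0],[[0,0.1,2],0],[[0,0,3],0],[[0,0,3],0],[[0,0,3],0],[[0,0,3],0],[[-1,0,2],0],[[-3,-0.5,0.5],0],[[-3,-0.5,0],-0.1],[[-3,-0.5,0],-0.12],[[-3,-0.5,0],-0.12],[[-3,-0.5,0],-0.12],[[-3,-1,0],-0.12],[[-2,-2,0],-0.12],[[0,-2,0],-0.12],[[0,-2,0],-0.12],[[0,-2,0],-0.12],[[0,-2,0],-0.12],[[0,-1,0],-0.12],[[0,0,0],-0.12]]' 0
cat > k.py <<'E'
from u import *
def tgt(k,gap=0,zt=20):
    al=1.3-k; m=np.array([np.sin(al),-np.cos(al)]); u=-np.array([np.cos(al),np.sin(al)])
    h=8.7*abs(m[0])+12.5*abs(m[1]); off=-(8.7*np.sign(m[0])*u[0]+12.5*np.sign(m[1])*u[1])
    r=np.clip(14-off,9,22); c=np.array([-92,0])+r*u+(7+h+gap)*m; c[0]-=.42*(36-zt)*max(0,-m[0])
    return c
E
python3 - <<'E'
from k import *
prev=None
for k in np.arange(0,2.76,.2):
    c=tgt(k); w=W(U0,(c[0],c[1],20)); print(round(k,2),c.round(1),w.round(4),"unitX",round((c[0]*np.cos(.4014)-20*np.sin(.4014)),1))
for p in[(-165,-45,25),(-82,-45,20)]: print(p,W(U0,p).round(4))
E
```

```text
time_s: 16.17
ee_pos: [0.4928, -0.0776, 0.3348]
eef_rot: [3.141, -0.001, 0.046]
force: [0.2, -0.4, -0.1]
grip_width: 0.0007
grip_force: 0.0
0.0 [-79.8 -26.2] [ 0.638  -0.0808  0.1102] unitX -81.3
0.2 [-83.4 -28.2] [ 0.6346 -0.0824  0.1088] unitX -84.6
0.4 [-86.5 -27.8] [ 0.6318 -0.0818  0.1076] unitX -87.5
0.6 [-89.5 -26.9] [ 0.6291 -0.0806  0.1064] unitX -90.2
0.8 [-92.2 -25.4] [ 0.6268 -0.0788  0.1054] unitX -92.7
1.0 [-94.6 -23.3] [ 0.6248 -0.0766  0.1044] unitX -94.9
1.2 [-98.9 -21.1] [ 0.621  -0.074   0.1028] unitX -98.9
1.4 [-116.   -18.1] [ 0.6057 -0.0695  0.0961] unitX -114.6
1.6 [-118.1  -15.1] [ 0.604  -0.0663  0.0953] unitX -116.6
1.8 [-119.6  -11.9] [ 0.603  -0.063   0.0947] unitX -117.9
2.0 [-120.2   -8.8] [ 0.6027 -0.0599  0.0944] unitX -118.5
2.2 [-120.1   -5.9] [ 0.6031 -0.057   0.0945] unitX -118.4
2.4 [-120.3   -1.2] [ 0.6034 -0.0523  0.0944] unitX -118.5
2.6 [-118.9    3.7] [ 0.6051 -0.0476  0.0949] unitX -117.3
(-165, -45, 25) [ 0.5562 -0.0917  0.0815]
(-82, -45, 20) [ 0.6342 -0.0993  0.1094]
```

```bash
python3 -m pendant '[[[2,-0.5,0],-0.07],[[2.3,-0.5,0],-0.073],[[2,-0.5,-1],0],[[0,0,-3],0],[[0,0,-3.5],0],[[0,0,-3.5],0],[[0,0,-3.5],0],[[0,0,-3.5],0],[[0,0,-2.5],0],[[0,0,-1.5],0],[[0,0,0],0],[[0,0,0],0],[[0,0,0],0]]' 0
python3 - <<'E'
from h import *
from u import inv
print(inv(ctrl.get_obs()["ee_pos"]))
for n in("scene","top"): snap(n,f"pics/{n}6.png")
a=cv2.resize(cv2.imread("pics/scene6.png")[110:250,190:330],None,fx=3,fy=4); b=cv2.resize(cv2.imread("pics/top6.png")[110:230,215:300],None,fx=4,fy=4.667)
cv2.imwrite("pics/s6.png",np.hstack([a,b]))
E
```

```text
time_s: 17.25
ee_pos: [0.5568, -0.0911, 0.1158]
eef_rot: [3.141, -0.002, -0.089]
force: [-0.6, -1.0, 0.4]
grip_width: 0.0002
grip_force: 0.0
[-151.13478448  -44.29875021   56.30867581]
```

View pics/s6.png

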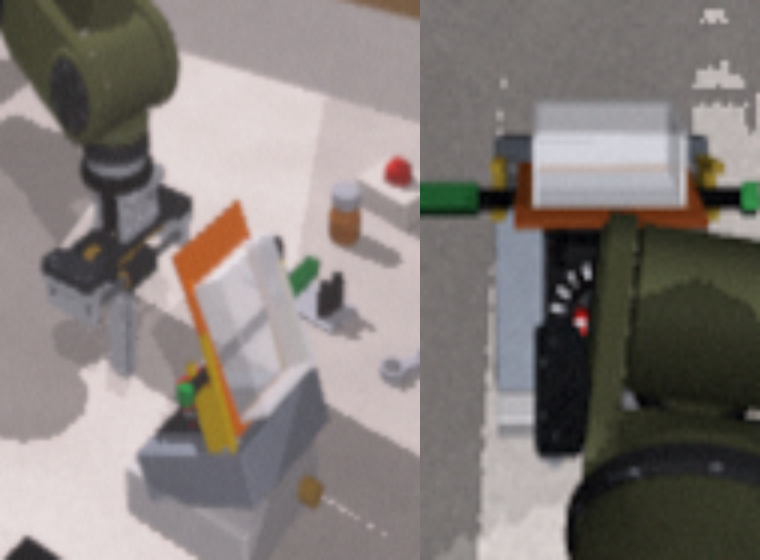

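The guard stands on its own on the bar, which spans both forks. The closed fingers are in front of the panel, right of the knob. I'll move in beside the knob.

```bash
python3 -m pendant '[[[0.8,-0.08,0],0],[[0.8,-0.08,-0.1],0],[[0.8,-0.08,-0.1],0],[[0.8,-0.08,-0.1],0],[[0.8,-0.08,0],0],[[0,0,0],0],[[0,0,0],0]]' && python3 -m pendant '[[[0.6,-0.06,-0.05],0],[[0.6,-0.06,-0.05],0],[[0.6,-0.06,-0.05],0],[[0.6,-0.06,-0.05],0],[[0.6,-0.06,-0.05],0],[[0.6,-0.06,0],0],[[0.3,-0.06,0],0],[[0,0,0],0],[[0,0,0],0]]'
```

```text
time_s: 17.93
ee_pos: [0.5963, -0.0949, 0.1105]
eef_rot: [-3.142, 0.001, -0.089]
force: [-0.4, -0.6, 0.2]
grip_width: 0.0002
grip_force: 0.0
time_s: 18.68
ee_pos: [0.635, -0.0991, 0.1083]
eef_rot: [-3.142, 0.0, -0.089]
force: [-0.6, -0.7, 0.3]
grip_width: 0.0007
grip_force: 0.0
```

```bash
python3 -m pendant '[[[0.6,-0.05,0.25],0],[[0.1,0.6,0],0],[[0.1,0.7,0],0],[[0,0.6,0],0],[[0,0,0],0],[[0,0,0],0]]' && python3 -m pendant '[[[-0.4,0,-0.1],0],[[-0.4,0,-0.1],0],[[-0.3,0.05,-0.1],0],[[-0.3,0.1,-0.1],0],[[-0.25,0.2,-0.1],0],[[0,0,0],0],[[0,0,0],0]]'
```

```text
time_s: 19.18
ee_pos: [0.643, -0.08, 0.1109]
eef_rot: [3.142, 0.0, -0.088]
force: [-0.0, -0.1, -0.5]
grip_width: 0.0006
grip_force: 0.0
time_s: 19.77
ee_pos: [0.6265, -0.0783, 0.1061]
eef_rot: [3.14, -0.002, -0.09]
force: [3.8, -5.8, -2.1]
grip_width: 0.0006
grip_force: 3.2
```

```bash
python3 -m pendant '[[[-0.3,0.25,-0.15],0],[[-0.3,0.25,-0.15],0],[[-0.35,0.2,-0.15],0],[[-0.35,0.2,-0.15],0],[[-0.4,0.2,-0.15],0],[[-0.4,0.2,-0.15],0],[[-0.25,0.2,-0.1],0],[[0,0,0],0],[[0,0,0],0]]'
cat > m.py <<'E'
from h import *; from u import *; from k import tgt
def ang():
    t=ctrl.camera("top"); hsv=cv2.cvtColor(t["color"],cv2.COLOR_RGB2HSV); m=cv2.inRange(hsv,(0,130,60),(8,255,255))|cv2.inRange(hsv,(170,130,60),(180,255,255))
    R=Ro.from_euler("z",U0[2])*Ro.from_euler("y",-np.deg2rad(23)); n=R.apply([0,0,1]); P0=W(U0,(-92,0,34)); Q=[]
    for u in np.argwhere(m[165:200,240:280])[:,::-1]+[240,165]:
        o,d=ray(t,u); Q.append(inv(o+d*(n@(P0-o))/(n@d)))
    Q=np.array(Q); Q=Q[np.hypot(Q[:,0]+92,Q[:,1])<26]; print(len(Q)); 
    if len(Q)>5:
        w,v=np.linalg.eigh(np.cov(Q[:,:2].T)); v=v[:,1]; print("c",Q.mean(0).round(1),"alpha",np.arctan(v[1]/v[0]))
if __name__=="__main__":
    print(inv(ctrl.get_obs()["ee_pos"]).round(1)); ang()
E
python3 m.py
```

```text
time_s: 20.52
ee_pos: [0.6021, -0.0632, 0.0961]
eef_rot: [3.14, 0.001, -0.09]
force: [-4.4, -4.3, 2.7]
grip_width: 0.0004
grip_force: 3.2
[-119.8  -12.1   21.6]Traceback (most recent call last):
  File "m.py", line 11, in <module>
    print(inv(ctrl.get_obs()["ee_pos"]).round(1)); ang()
                                                   ~~~^^
  File "m.py", line 7, in ang
    Q=np.array(Q); Q=Q[np.hypot(Q[:,0]+92,Q[:,1])<26]; print(len(Q));
                                ~^^^^^
IndexError: too many indices for array: array is 1-dimensional, but 2 were indexed
```

```bash
python3 -m pendant '[[[0,0.3,0],0],[[0,0.3,0],0],[[0.05,0.3,0],0],[[0.1,0.3,0.05],0],[[0.1,0.3,0.05],0],[[0.1,0.2,0.05],0],[[0,0,0],0],[[0,0,0],0]]'; python3 m.py 2>&1 | head -2
```

```text
time_s: 21.23
ee_pos: [0.6059, -0.0452, 0.0972]
eef_rot: [3.142, 0.001, -0.089]
force: [-4.0, -1.2, 0.1]
grip_width: 0.0006
grip_force: 2.1
[-117.5    6.1   21.9]
Traceback (most recent call last):
```

Force is still small, so it's not at the stop yet. I'll push up-slope in small steps.

```bash
python3 -m pendant '[[[0.2,0.05,0.08],0],[[0.2,0.05,0.08],0],[[0,0,0],0],[[0,0,0],0]]'; python3 -m pendant '[[[0.2,0.05,0.08],0],[[0.2,0.05,0.08],0],[[0,0,0],0],[[0,0,0],0]]';python3 -m pendant '[[[0.15,0,0.06],0],[[0.1,0,0.04],0],[[0,0,0],0],[[0,0,0],0]]'
```

```text
time_s: 21.62
ee_pos: [0.6073, -0.0448, 0.0974]
eef_rot: [3.14, 0.009, -0.089]
force: [-23.4, -5.8, 0.9]
grip_width: 0.0002
grip_force: 10.9
time_s: 21.95
ee_pos: [0.6082, -0.0446, 0.0976]
eef_rot: [3.139, 0.018, -0.09]
force: [-42.6, -11.0, 3.2]
grip_width: 0.0002
grip_force: 20.6
time_s: 22.28
ee_pos: [0.6088, -0.0445, 0.0977]
eef_rot: [3.139, 0.023, -0.09]
force: [-56.2, -11.7, 4.4]
grip_width: 0.0005
grip_force: 27.1
```

The force rose sharply along the face normal, which means the knob is at its stop. I'll back straight out, rise and check.

```bash
python3 -m pendant '[[[-1,0.05,-0.2],0],[[-1.5,0.1,0],0],[[-2,0.1,0],0],[[-2.5,0.2,0],0],[[-3,0.2,0],0],[[-3,0,1],0],[[-3,0,3],0],[[-3,0,3],0],[[-3,0,3],0],[[-3,0,3],0],[[-2,0,1],0],[[-2,0,0],0],[[0,0,0],0],[[0,0,0],0]]'
python3 - <<'E'
from m import *
ang()
for n in("scene","top"): snap(n,f"pics/{n}7.png")
a=cv2.resize(cv2.imread("pics/scene7.png")[110:290,130:330],None,fx=2.2,fy=3); b=cv2.resize(cv2.imread("pics/top7.png")[110:230,215:300],None,fx=4,fy=4.5)
cv2.imwrite("pics/s7.png",np.hstack([a,b]))
E
```

```text
time_s: 23.45
ee_pos: [0.3293, -0.0367, 0.2381]
eef_rot: [3.142, -0.003, -0.09]
force: [-0.2, -0.1, 0.5]
grip_width: 0.0005
grip_force: 0.0
62
c [-92.2   2.1  34. ] alpha -1.2389883078854451
```

View pics/s7.png

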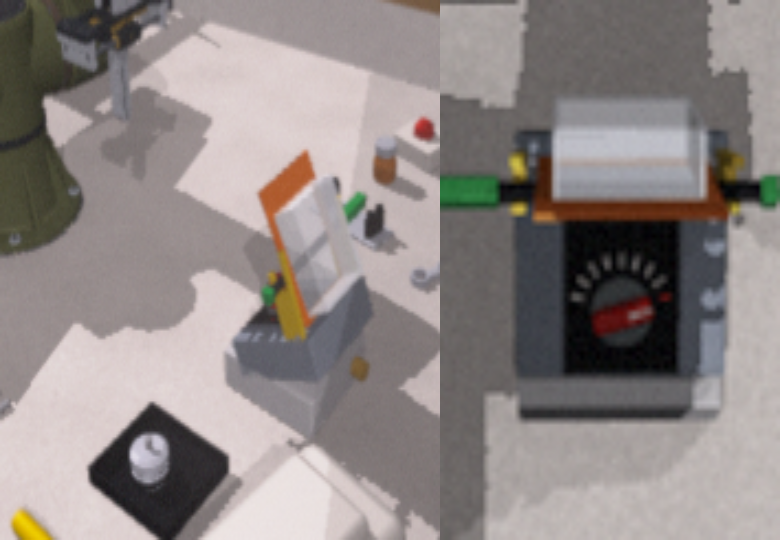

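The knob's white pointer now faces right (crop 640,312) at the red end mark, and the guard is propped on the bar with everything else in place. I'm handing in.

```bash
python3 -c "
from station import ctrl; print(ctrl.hand_in())"
```

```text
the job is handed in; nothing more can be done
None
```

The job is handed in at about 24 s on the robot's clock: the guard is propped open on the bar in both forks, the red knob is clockwise at its stop, and the motor, jar and screwdriver were not touched.

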